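Load a sample tube and snap the retaining flap over it

ROBOT

A 6-joint arm with a two-finger parallel gripper is mounted at the origin on the work surface. World frame = base frame: x ahead of the robot, y to its left, z up, the work surface at z = 0. Lengths are in m, angles in rad, forces in N, time in s.
With the tool pointing down it reaches from about 0.3 to 0.85 m from the base axis. Payload 4.2 kg.
Tool frame: the origin (TCP) lies at the very end of the fingers, on their centre line; the grasp point (between the pads) lies 19 mm behind it (robot.hold_point_z is the distance from the TCP to the grasp point, in m); z points along the fingers, y is the line along which they close (so a half turn about z gives the same grasp; the last joint's range is limited). The gripper opens to 91 mm and grips with 3 to 60 N. Pads are 32 mm wide; open, the fingers measure 118 mm over their backs; the gripper's body (76 mm by 178 mm) begins 60 mm behind the grasp point.
Start: joints at [-1.226, 0.32, 1.565, -0, 1.257, -0.02], TCP at [0.205, -0.537, 0.214] pointing down, gripper open.
Joint ranges: [-3.11, 3.11], [-0.84, 2.01], [0.21, 2.61], [-1.34, 4.49], [0.05, 2.63], [-2.56, 2.56]. Speed limits (rad/s): [2.57, 2.57, 3.14, 3.14, 3.14, 3.14].

INTERFACE

Orientations are given as [roll, pitch, yaw] about the fixed x, y, z axes, in that order (R = Rz(yaw) Ry(pitch) Rx(roll)).
In Python, from workcell import robot gives the robot as it stands. The module is installed in compiled form; this text tells all that it offers.
- The arm moves only by the tool send_rows, never from a script. Its argument "targets" is a list of rows, each an object with "gripper": the opening, from 0 (shut) to 1 (fully open); "offset": the shift along the world's x, y, z in mm, a list of three; "twist": the turn, a rotation vector about the world's x, y, z in rad, a list of three. A call has exactly 8 rows; each row shifts and turns the commanded pose from where the row before left it; what a row does not reach is not made up. A row lasts 1/8 s, in which the tool goes at most 62.5 mm and 10.7 degrees, less where a joint would pass 70% of its speed; a pose out of reach is approached as far as the arm can. A call with a gripper value outside its range is refused whole. The fingers move at their own pace and stop on an object; "grip_force" is the grip in N (left out, the last holds). Time passes only in rows, so rows that do not move let the fingers close, or fill a call up. It gives the time, the measured TCP pose, the force, the opening and the grip force at its end, in the units of the state.
- robot.read_state(): the state, without advancing time (a new reading comes with each control period).
- robot.camera(name): name is "side" or "top"; returns a dict with "frame" (420x560x3 uint8, red, green, blue), "K" (3x3 intrinsics, pixels), "extrinsics" (4x4, takes a point from camera to world coordinates). Camera axes: x right, y down, z forward; pixel columns grow to the right and rows downward; lengths in m; the calibration is good to about 2 mm. A picture is of the moment at which its call begins. There is no depth.
- robot.hand_in(): hands the job in; it is judged then, once.
Trained networks look in a picture, given as the dict that the camera call returned (one of the last four; its "shot" number tells which), for a name from the list of things; names that differ only in an ending like _2 or _b are one class to them, and where a whole thing is asked for, a point or a joint stands for the part that bears it (a point fixed in the world has none). Each returns a list of dicts, best first, with "score" (0 to 1); they miss things now and then, are a little off and sometimes report something else, mostly with a low value. They report only what shows in the picture. A call takes as long as a camera call. They do not tell look-alikes from the thing itself.
- robot.trace(picture, label): "region" (420x560 bool, what is visible of it) and "point" ([column, row] in pixels, amid what is visible of it).
- robot.tip_of(picture, label): "point" ([column, row] in pixels: a listed point, or the origin of a listed thing).
The state is a dict: "time_s": time; "qpos": joint angles; "dq": joint speeds; "joint_torque": joint torques, N m; "tcp_pos": TCP position; "ee_rot": TCP orientation; "force": force on the tool from outside, world axes, zero at the start; "ft_torque": the same for the moment, N m; "grip_width": finger opening in m; "grip_force": force on a finger pad.
Only numpy, scipy, OpenCV 4.12 (cv2) and the standard library are available. Lean on these libraries where they do the work, as an engineer would, in place of code of your own. Each camera call takes 0.05 s, during which the arm holds its last target. There are 200 camera calls.

TASK

Take the tube with the tall cap from the rack, put it into the station's well and press it down firmly (about 12 N, never as much as 18 N) until it is fully home on its hidden stop, then let go of it. Then tip the open spring flap gently from behind, just past its snap point, so that it springs shut over the tube by itself; do not press it shut, and leave everything else where it is.

Things in the scene. Friction and masses are not known exactly. Their poses are not given: they have to be found in the camera images.
- tube_mid (a point): The sample tube to load, told by its tall cap, upright in one of the rack's holes. 114 mm tall, 20 to 35 g: glass body 16 mm across with a rounded foot, grey square cap 18 x 18 mm and 24 mm tall, its flat sides facing the tube's x and y, nearly the rack's. This point is half-way up its axis: foot 57 mm below, middle of the cap 45 mm above, top 57 mm above. z runs along the tube to the cap
- rack: White fixed rack 60 mm (its x) by 180 mm (its y) by 60 mm tall, origin under its centre. Four holes in one row along its y, 38 mm apart: grip a tube across the row, along the rack's x. The tubes' feet stand 10 mm above the table
- station: White tube station fixed to the bench; origin on the table below the centre of its well, z up, front to its -x. Block 120 mm (x -40 to +80) by 80 mm (y) by 60 mm tall. Two hinge posts, 14 by 7 mm, stand at x = +38, y = +-30 mm, up to 144 mm above the table. Tube and fingers reach the well from above, best with the fingers along the station's y
- well_mouth (a point): Centre of the well's mouth, 60 mm above the table; 19 mm wide, 3 mm chamfer. Inside, the foot meets a cup 14 to 18 mm above home; it slides down under 5 N and stays, then stops on a stiff buffer (8 N/mm, springs back). The stop is hidden, not measured, found by feel: a tube that is home has its mid point 70 to 78 mm above the table
- flap (a joint): Aluminium retaining flap on the station. 0 = open, leaning back 35 degrees from upright away from the well (to station +x); grows as it tips up over the hinge towards the well; 2.18 = shut, level over the well. An over-centre spring drives it back to open below about 0.9 to 1.0 rad and on to shut beyond that, by itself in under 1 s. A tube not home blocks it
- flap_hinge (a point): Middle of the flap's hinge axis, which runs along the station's y; 38 mm behind the well's centre (station +x) and 138 mm above the table; the shut flap's underside is 137 mm up
- flap_tip (a point): Middle of the flap's free edge, 64 mm from the hinge. The plate is 44 mm wide and 3 mm thick, with a 4 mm ridge along this edge on its outer face (the face away from the well). Shut fingers pushing on that face 30 to 45 mm from the hinge, from station +x towards -x, tip it with 2 to 5 N
- short_tube_a: A bystander tube in the rack: same 16 mm glass body but a low 10 mm cap; 100 mm tall; origin at its foot
- short_tube_b: Another bystander tube like short_tube_a
- reagent: White bottle, 56 mm wide, 120 mm tall, origin under its centre; leave alone
- jar: Clear lidded jar, 60 mm wide, 65 mm tall; leave alone
- stopper: Loose black rubber stopper, 26 mm wide, 22 mm tall; leave alone
- slide_box: Grey flat box 80 x 100 x 30 mm; leave alone
- marker: Black marker pen 120 mm long, lying; leave alone
- tip_tray: White open tray 100 x 80 x 40 mm; leave alone
Mind the look-alikes: they are no part of the job. What is shaped like the part that bears tube_mid but orange or yellow is not meant.

How it is judged:
By the outcome, as a careful person would: the job done as asked, in the order asked, and still so for the second after the job is handed in, with the robot touching nothing.
It also fails if it takes over 72 s, if anything falls off the work surface, if the arm or the gripper's body presses on something with over 40 N, if the wrist force passes 120 N, or if a joint passes its speed limit or range.

## Working session

There is one attempt and no reset: what is moved stays moved. The work goes in short steps, Python scripts to look and compute and a tool call to move; the robot and the scene stay as the last step left them, time stands still between calls to the robot, and variables do not carry over. Pictures are saved under pics/ and viewed, at most 10 in all, crops included, and the job is handed in when it is done.

Besides the shell and the picture viewer there is one more tool, called after ">>>" as name(argument=value, ...), one argument or row to a line, values as JSON. send_rows: Moves the arm, as the interface text tells. Its arguments: {"type":"object","properties":{"targets":{"type":"array"},"grip_force":{"type":"number"}},"required":["targets"]}

```bash
mkdir -p pics
cat > h.py <<'E'
import numpy as np, cv2
from workcell import robot
def save(p,n): cv2.imwrite(f'pics/{n}.png',p['frame'][:,:,::-1])
def ray(p,uv):
    K=np.array(p['K']);T=np.array(p['extrinsics'])
    d=T[:3,:3]@np.linalg.solve(K,[uv[0],uv[1],1.]);return T[:3,3],d/np.linalg.norm(d)
def atz(p,uv,z):
    o,d=ray(p,uv);return o+d*(z-o[2])/d[2]
def proj(p,X):
    K=np.array(p['K']);T=np.linalg.inv(np.array(p['extrinsics']))
    c=T[:3,:3]@np.array(X)+T[:3,3];c=K@c;return c[:2]/c[2]
def tri(rs):
    A=0;b=0
    for o,d in rs:
        M=np.eye(3)-np.outer(d,d);A=A+M;b=b+M@o
    return np.linalg.solve(A,b)
E
python3 - <<'E'
from h import *
S=robot.camera('side');T=robot.camera('top')
save(S,'s0');save(T,'t0')
cv2.imwrite('pics/both.png',cv2.resize(np.vstack([S['frame'],T['frame']])[:,:,::-1],None,fx=.71,fy=.71))
for n,p in (('S',S),('T',T)):
    print(n,np.round(p['extrinsics'],3).tolist(),np.round(p['K'],0).tolist())
    for l in ['tube_mid','rack','station','well_mouth','flap_hinge','flap_tip','short_tube_a']:
        print(l,[(np.round(r['point'],1).tolist(),round(r['score'],2)) for r in robot.tip_of(p,l)][:4])
    print('trace',[(np.round(r['point'],1).tolist(),round(r['score'],2),int(r['region'].sum())) for r in robot.trace(p,'tube_mid')][:4])
E
```

```text
S [[0.99, -0.09, 0.105, 0.463], [-0.139, -0.663, 0.735, -0.79], [0.003, -0.743, -0.669, 0.867], [0.0, 0.0, 0.0, 1.0]] [[398.0, 0.0, 280.0], [0.0, 398.0, 221.0], [0.0, 0.0, 1.0]]
tube_mid [([266.7, 411.2], 0.57), ([258.9, 364.4], 0.53), ([219.3, 355.6], 0.51)]
rack [([263.0, 354.9], 0.91)]
station [([255.4, 224.2], 0.61)]
well_mouth [([256.2, 204.2], 0.89)]
flap_hinge [([262.8, 187.3], 0.75)]
flap_tip [([276.9, 176.7], 0.44)]
short_tube_a [([261.9, 344.3], 0.51)]
trace [([217.6, 349.2], 0.69, 233), ([258.3, 354.2], 0.6, 213), ([264.9, 403.0], 0.48, 195)]
T [[0.016, -0.976, 0.216, 0.297], [-1.0, -0.015, 0.005, -0.02], [-0.002, -0.217, -0.976, 1.355], [0.0, 0.0, 0.0, 1.0]] [[473.0, 0.0, 281.0], [0.0, 473.0, 207.0], [0.0, 0.0, 1.0]]
tube_mid [([391.4, 280.2], 0.54), ([439.2, 248.6], 0.41), ([405.9, 246.9], 0.4)]
rack [([381.3, 243.5], 0.82)]
station [([217.0, 232.6], 0.72), ([308.6, 273.5], 0.6), ([377.9, 245.6], 0.56), ([372.8, 241.3], 0.5)]
well_mouth [([213.7, 229.8], 0.71), ([371.4, 241.2], 0.18)]
flap_hinge [([217.1, 213.9], 0.7)]
flap_tip [([213.2, 196.2], 0.72)]
short_tube_a [([377.8, 243.9], 0.63), ([374.7, 240.5], 0.53), ([361.2, 240.0], 0.43)]
trace [([404.9, 244.8], 0.44, 99), ([440.5, 246.1], 0.43, 113)]
```

View pics/s0.png

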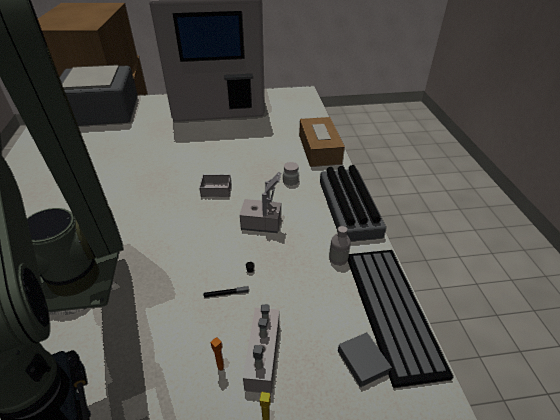

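View pics/t0.png

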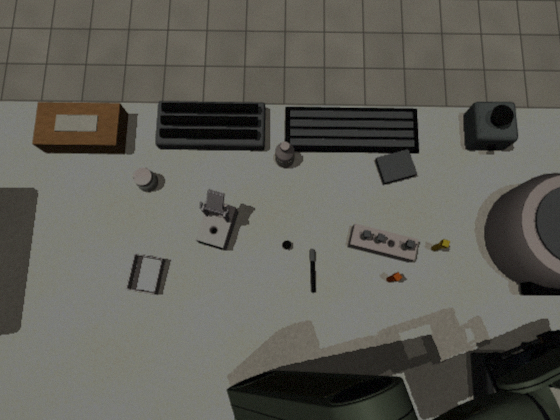

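The side view shows the rack at (263,355) with three grey-capped tubes (caps near (265,311), (264,324), (259,352)). The orange tube at (218,350) and the yellow one at (265,405) are decoys outside the rack. The station is at (262,215) in the side view and (216,228) in the top view, with its flap open at (214,197). The candidate with the tall cap is at (259,352) side / (407,245) top. I'll check it with an enlarged crop.

Run:
```python
from h import *
S=robot.camera('side');T=robot.camera('top')
def crop(p,x,y,w,h,f): return cv2.resize(p['frame'][y:y+h,x:x+w,::-1],None,fx=f,fy=f,interpolation=cv2.INTER_CUBIC)
a=crop(S,225,290,80,100,3.9);b=crop(T,340,215,100,60,4)
c=crop(S,230,165,70,75,3.9);d=crop(T,185,180,70,75,3.9)
cv=np.zeros((600,800,3),np.uint8)
def put(i,x,y):
    h,w=i.shape[:2];h=min(h,600-y);w=min(w,800-x);cv[y:y+h,x:x+w]=i[:h,:w]
a=crop(S,235,295,55,100,3);put(a,0,0);put(b,380,0)
put(c,0,305);put(d,380,305)
cv=np.clip(cv.astype(float)*1.3,0,255).astype(np.uint8)
cv2.imwrite('pics/crop1.png',cv)
np.savez('cal.npz',Ks=S['K'],Es=S['extrinsics'],Kt=T['K'],Et=T['extrinsics'])
for n,p in (('S',S),('T',T)):
    for l in ['rack','station','flap']:
        for r in robot.trace(p,l)[:2]:
            m=r['region'].astype(np.uint8);q=cv2.minAreaRect(np.argwhere(m)[:,::-1].astype(np.float32))
            print(n,l,round(r['score'],2),np.round(r['point'],1),np.round(cv2.boxPoints(q),1).tolist())
```

```text
S station 0.56 [264.8 214.8] [[239.60000610351562, 231.39999389648438], [240.8000030517578, 171.1999969482422], [281.0, 172.0], [279.79998779296875, 232.1999969482422]]
S station 0.24 [266.3 356.3] [[240.39999389648438, 390.0], [253.3000030517578, 306.29998779296875], [283.1000061035156, 310.8999938964844], [270.20001220703125, 394.6000061035156]]
S flap 0.28 [263.4 309.7] [[261.0, 305.0], [269.0, 305.0], [269.0, 318.0], [261.0, 318.0]]
T rack 0.55 [383.  244.2] [[346.20001220703125, 247.10000610351562], [352.3999938964844, 222.60000610351562], [418.8999938964844, 239.1999969482422], [412.79998779296875, 263.70001220703125]]
T station 0.84 [216.2 220.5] [[190.8000030517578, 244.1999969482422], [202.10000610351562, 187.39999389648438], [240.1999969482422, 195.0], [228.8000030517578, 251.8000030517578]]
T flap 0.87 [215.9 201.3] [[199.60000610351562, 207.1999969482422], [206.0, 188.0], [227.89999389648438, 195.3000030517578], [221.5, 214.5]]
```

View pics/crop1.png

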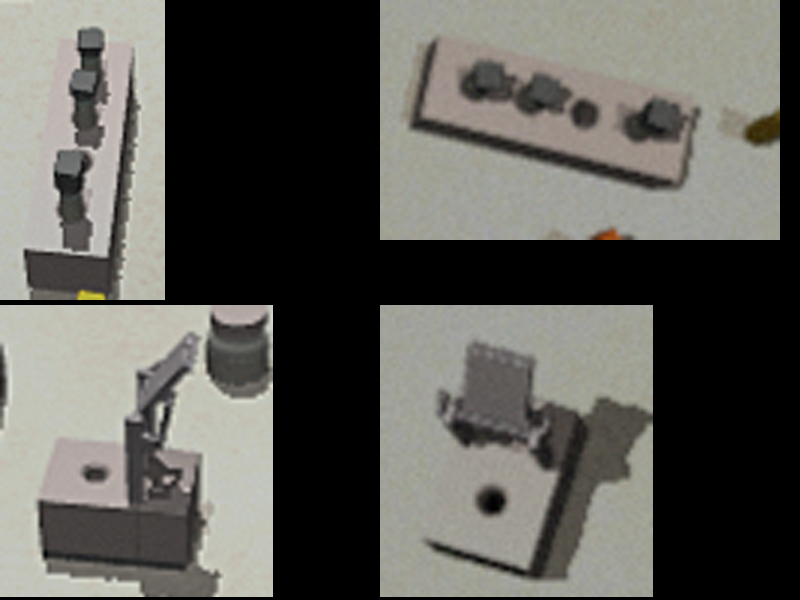

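Candidates in the rack, as side/top pixels: (265,309)/(367,235), (263,323)/(380,238) and (258,350)/(410,244). The third has a clearly taller cap (about 14 px against about 9 px), so that is tube_mid. The well shows at about (254,208) side and (213,230) top.

Run:
```python
from h import *
z=np.load('cal.npz');S=dict(K=z['Ks'],extrinsics=z['Es']);T=dict(K=z['Kt'],extrinsics=z['Et'])
def g(x0,y0,f,ox,oy,u,v): return ((u-ox+.5)/f-.5+x0,(v-oy+.5)/f-.5+y0)
a=lambda u,v:g(235,295,3,0,0,u,v)
b=lambda u,v:g(340,215,4,380,0,u,v)
c=lambda u,v:g(230,165,3.9,0,305,u,v)
d=lambda u,v:g(185,180,3.9,380,305,u,v)
R=lambda v:np.round(v*1000,1).tolist()
print('rack corners T',[R(atz(T,b(*q),.06)) for q in [(437,37),(694,108),(680,178),(417,120)]])
print('hole T',R(atz(T,b(585,113),.06)))
print('rack corners S near',[R(atz(S,a(*q),.06)) for q in [(25,248),(110,261),(133,46),(62,38)]])
print('cap T face',R(atz(T,b(665,114),.124)),'mid',R(atz(T,b(660,118),.112)),' cap S mid',R(atz(S,a(69,171),.112)))
print('others T',R(atz(T,b(490,75),.11)),R(atz(T,b(547,92),.11)))
print('well T',R(atz(T,d(490,501),.06)),'S',R(atz(S,c(96,474),.06)), 'net',R(atz(T,(213.7,229.8),.06)),R(atz(S,(256.2,204.2),.06)))
print('stn corners T',[R(atz(T,d(*q),.06)) for q in [(425,540),(535,572),(585,415)]])
print('stn corners S',[R(atz(S,c(*q),.06)) for q in [(41,500),(190,514),(202,455),(62,438)]])
for x in [1]:
  tip=tri([ray(T,d(501,350)),ray(S,c(192,343))]);print('tip',R(tip))
print('tip corners T@.19',[R(atz(T,d(*q),.19)) for q in [(471,343),(535,355)]])
print('hinge corners T@.138',[R(atz(T,d(*q),.138)) for q in [(462,415),(527,430)]])
print(robot.read_state()['tcp_pos'],robot.read_state()['ee_rot'],robot.read_state()['time_s'])
```

```text
rack corners T [[539.9, -217.6, 60.0], [492.9, -393.9, 60.0], [444.5, -382.0, 60.0], [481.5, -202.8, 60.0]]
hole T [488.2, -318.6, 60.0]
rack corners S near [[443.6, -379.9, 60.0], [501.6, -397.4, 60.0], [542.0, -221.6, 60.0], [485.8, -206.0, 60.0]]
cap T face [479.0, -356.3, 124.0] mid [478.0, -356.1, 112.0]  cap S mid [478.9, -354.9, 112.0]
others T [505.4, -244.8, 110.0] [494.5, -282.4, 110.0]
well T [516.7, 173.9, 60.0] S [517.3, 169.8, 60.0] net [517.0, 171.5, 60.0] [525.1, 187.5, 60.0]
stn corners T [[488.0, 218.6, 60.0], [466.5, 139.7, 60.0], [580.4, 108.6, 60.0]]
stn corners S [[471.3, 143.9, 60.0], [585.8, 111.4, 60.0], [605.4, 182.2, 60.0], [493.5, 219.7, 60.0]]
tip [593.0, 151.2, 194.5]
tip corners T@.19 [[598.9, 171.7, 190.0], [591.5, 129.6, 190.0]]
hinge corners T@.138 [[562.0, 183.9, 138.0], [552.4, 139.5, 138.0]]
[ 0.20514724 -0.53717424  0.21398398] [ 3.14149341e+00 -4.66876335e-06  3.64794888e-01] 1.3
```

>>> send_rows(
  targets=[
    {"gripper":0.5,"offset":[34,23,-4],"twist":[0,0,0.122]},
    {"gripper":0.5,"offset":[34,23,-4],"twist":[0,0,0.122]},
    {"gripper":0.5,"offset":[34,23,-4],"twist":[0,0,0.122]},
    {"gripper":0.5,"offset":[34,23,-4],"twist":[0,0,0.122]},
    {"gripper":0.5,"offset":[34,23,-4],"twist":[0,0,0.122]},
    {"gripper":0.5,"offset":[34,23,-4],"twist":[0,0,0.122]},
    {"gripper":0.5,"offset":[34,22,-5],"twist":[0,0,0.121]},
    {"gripper":0.5,"offset":[35,22,-5],"twist":[0,0,0.121]},
  ],
  grip_force=40,
)

```text
time_s: 2.3
tcp_pos: [0.4792, -0.3544, 0.1799]
ee_rot: [3.141, 0.0, 1.343]
force: [0.1, -0.6, -0.6]
grip_width: 0.0453
grip_force: 0.0
```

>>> send_rows(
  targets=[
    {"gripper":0.5,"offset":[-1,-1,-20],"twist":[0,0,0]},
    {"gripper":0.5,"offset":[0,0,-25],"twist":[0,0,0]},
    {"gripper":0.5,"offset":[0,0,-25],"twist":[0,0,0]},
    {"gripper":0.5,"offset":[0,0,-17],"twist":[0,0,0]},
    {"gripper":0,"offset":[0,0,0],"twist":[0,0,0]},
    {"gripper":0,"offset":[0,0,0],"twist":[0,0,0]},
    {"gripper":0,"offset":[0,0,0],"twist":[0,0,0]},
    {"gripper":0,"offset":[0,0,0],"twist":[0,0,0]},
  ],
  grip_force=40,
)

```text
time_s: 3.3
tcp_pos: [0.4777, -0.3566, 0.094]
ee_rot: [3.14, 0.001, 1.339]
force: [-0.7, -0.3, 2.7]
grip_width: 0.0176
grip_force: 40.0
```

>>> send_rows(
  targets=[
    {"gripper":0,"offset":[0,0,10],"twist":[0,0,0]},
    {"gripper":0,"offset":[0,0,20],"twist":[0,0,0]},
    {"gripper":0,"offset":[0,0,25],"twist":[0,0,0]},
    {"gripper":0,"offset":[0,0,25],"twist":[0,0,0]},
    {"gripper":0,"offset":[0,0,25],"twist":[0,0,0]},
    {"gripper":0,"offset":[0,0,25],"twist":[0,0,0]},
    {"gripper":0,"offset":[0,0,20],"twist":[0,0,0]},
    {"gripper":0,"offset":[0,0,15],"twist":[0,0,0]},
  ],
)

```text
time_s: 4.3
tcp_pos: [0.477, -0.3561, 0.2596]
ee_rot: [3.141, 0.001, 1.339]
force: [-0.3, -0.2, -0.2]
grip_width: 0.0172
grip_force: 40.0
```

Run:
```python
from h import *
S=robot.camera('side');s=robot.read_state();print(s['tcp_pos'],s['ee_rot'],s['qpos'],s['force'],s['grip_width'])
f=S['frame'][200:400,150:400,::-1];cv2.imwrite('pics/lift.png',cv2.resize(f,None,fx=3,fy=3,interpolation=cv2.INTER_CUBIC))
```

```text
[ 0.4777682  -0.35668636  0.2613847 ] [3.13754296e+00 1.89743458e-03 1.33879468e+00] [-6.60565846e-01  3.26740187e-01  1.43466400e+00 -4.37426113e-05
  1.37571651e+00 -4.28559661e-01] [ 0.7797632  -0.17571642  1.07404139] 0.017639567539931726
```

View pics/lift.png

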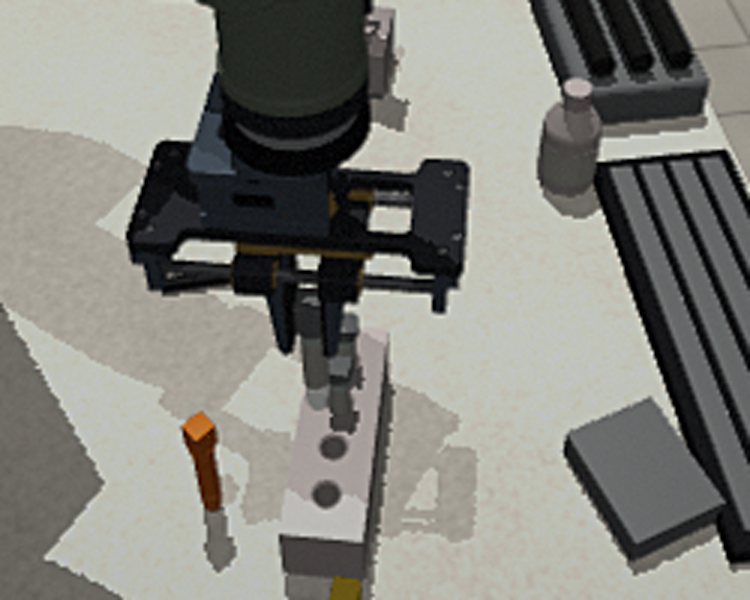

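The tube came out upright in the grip (foot at about (315,400) in the crop), and its hole at (326,495) is now empty. Next I carry it to the station.

>>> send_rows(
  targets=[
    {"gripper":0,"offset":[2.5,25,0],"twist":[0,0,0.09]},
    {"gripper":0,"offset":[2.5,33,0],"twist":[0,0,0.09]},
    {"gripper":0,"offset":[2.5,33,0],"twist":[0,0,0.1]},
    {"gripper":0,"offset":[2.5,33,0],"twist":[0,0,0.1]},
    {"gripper":0,"offset":[2.5,33,0],"twist":[0,0,0.1]},
    {"gripper":0,"offset":[2.5,33,0],"twist":[0,0,0.1]},
    {"gripper":0,"offset":[2.5,33,0],"twist":[0,0,0.1]},
    {"gripper":0,"offset":[2.5,33,0],"twist":[0,0,0.1]},
  ],
)

```text
time_s: 5.35
tcp_pos: [0.4967, -0.099, 0.2576]
ee_rot: [-3.141, -0.001, 2.122]
force: [1.5, -0.4, -0.8]
grip_width: 0.0174
grip_force: 40.0
```

>>> send_rows(
  targets=[
    {"gripper":0,"offset":[2.5,40,0],"twist":[0,0,0.1]},
    {"gripper":0,"offset":[2.5,40,0],"twist":[0,0,0.1]},
    {"gripper":0,"offset":[2.5,40,0],"twist":[0,0,0.1]},
    {"gripper":0,"offset":[2.5,40,0],"twist":[0,0,0.1]},
    {"gripper":0,"offset":[2.5,40,0],"twist":[0,0,0.1]},
    {"gripper":0,"offset":[2.5,35,0],"twist":[0,0,0.1]},
    {"gripper":0,"offset":[2.5,25,0],"twist":[0,0,0.09]},
    {"gripper":0,"offset":[2.5,12,0],"twist":[0,0,0.06]},
  ],
)

```text
time_s: 6.35
tcp_pos: [0.5167, 0.1731, 0.2575]
ee_rot: [-3.141, -0.001, 2.873]
force: [-0.2, -0.1, -0.9]
grip_width: 0.0175
grip_force: 40.0
```

Run:
```python
from h import *
S=robot.camera('side');T=robot.camera('top');s=robot.read_state();print(s['tcp_pos'],s['ee_rot'],s['qpos'],s['force'],s['time_s'])
f=S['frame'][110:260,170:360,::-1];cv2.imwrite('pics/over.png',cv2.resize(f,None,fx=4,fy=4,interpolation=cv2.INTER_CUBIC))
p=s['tcp_pos']
for l in (0,-.083+.008): print(proj(S,[p[0],p[1],p[2]+l]))
```

```text
[0.51691874 0.17284072 0.25742625] [-3.14129516e+00 -1.02637324e-03  2.87042421e+00] [ 3.01391758e-01  2.48195652e-01  1.55578636e+00  3.14458763e-04
  1.33863452e+00 -9.98308782e-01] [-0.08584668  0.28081964  0.20418877] 6.45
[251.20448604 153.68032636]
[252.36036859 175.49723184]
```

View pics/over.png

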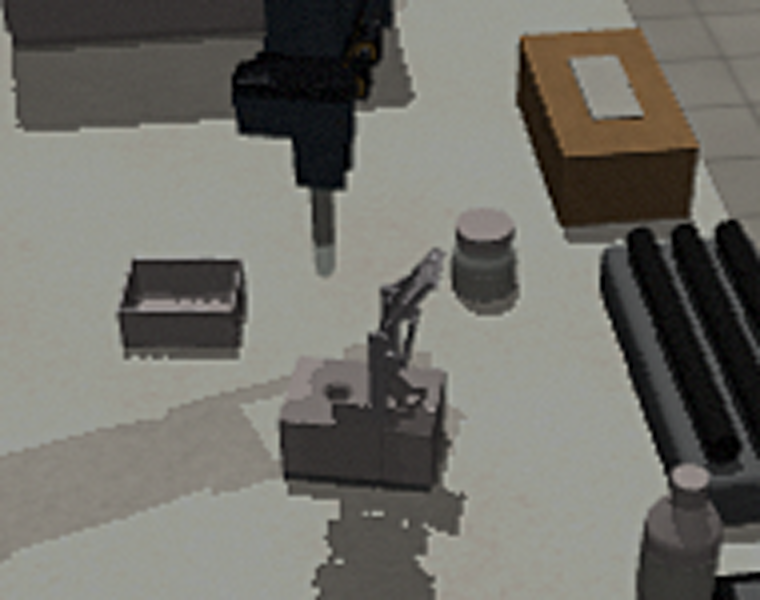

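The tube hangs upright with its foot at crop (325,265); the well is at (339,390), the flap is open and nothing is in the way. I'll lower until the foot is just above the mouth and compare the two there.

>>> send_rows(
  targets=[
    {"gripper":0,"offset":[1,-1,-10],"twist":[0,0,0]},
    {"gripper":0,"offset":[0,0,-20],"twist":[0,0,0]},
    {"gripper":0,"offset":[0,0,-20],"twist":[0,0,0]},
    {"gripper":0,"offset":[0,0,-20],"twist":[0,0,0]},
    {"gripper":0,"offset":[0,0,-15],"twist":[0,0,0]},
    {"gripper":0,"offset":[0,0,-10],"twist":[0,0,0]},
    {"gripper":0,"offset":[0,0,-4],"twist":[0,0,0]},
    {"gripper":0,"offset":[0,0,0],"twist":[0,0,0]},
  ],
)

```text
time_s: 7.45
tcp_pos: [0.5183, 0.1708, 0.1591]
ee_rot: [3.141, 0.0, 2.869]
force: [0.2, -0.3, 0.2]
grip_width: 0.0179
grip_force: 40.0
```

Run:
```python
from h import *
S=robot.camera('side');T=robot.camera('top');s=robot.read_state();print(s['tcp_pos'],s['ee_rot'],s['force'],s['time_s'])
a=cv2.resize(S['frame'][160:240,225:305,::-1],None,fx=7,fy=7,interpolation=cv2.INTER_NEAREST)
cv2.imwrite('pics/near.png',np.clip(a*1.5,0,255).astype(np.uint8))
p=s['tcp_pos']
for l in (0,-.04,-.083): print(proj(S,[p[0],p[1],p[2]+l]))
print(proj(S,[.5173,.1713,.06]))
g=S['frame'].sum(2)
for r in range(182,206,2): print(r,g[r,240:266].tolist())
```

```text
[0.51855895 0.17093792 0.15957226] [3.14082519e+00 1.12529094e-03 2.86876376e+00] [0.80835626 0.23581167 0.45738004] 7.55
[253.29821821 182.11162083]
[253.84772862 192.7281301 ]
[254.4120285  203.63037117]
[254.21331288 207.65964833]
182 [460, 462, 462, 467, 481, 459, 131, 31, 48, 63, 63, 63, 60, 60, 55, 54, 36, 122, 340, 508, 470, 457, 463, 472, 427, 167]
184 [463, 468, 463, 463, 472, 453, 260, 18, 51, 26, 43, 35, 49, 54, 49, 37, 34, 101, 317, 486, 459, 455, 459, 468, 452, 268]
186 [461, 468, 463, 459, 465, 469, 485, 505, 521, 491, 128, 170, 149, 145, 139, 238, 301, 265, 415, 473, 462, 455, 457, 470, 459, 261]
188 [460, 466, 463, 464, 460, 461, 464, 458, 479, 450, 124, 148, 160, 147, 179, 355, 483, 466, 470, 464, 460, 455, 464, 470, 461, 260]
190 [463, 461, 462, 461, 464, 469, 464, 460, 474, 456, 182, 138, 159, 147, 143, 285, 490, 467, 445, 454, 461, 464, 469, 479, 447, 126]
192 [463, 463, 464, 463, 461, 456, 469, 464, 476, 455, 194, 138, 158, 153, 151, 294, 490, 469, 460, 463, 467, 469, 462, 451, 329, 79]
194 [461, 463, 461, 464, 458, 463, 465, 468, 473, 457, 268, 121, 159, 149, 154, 291, 497, 469, 466, 466, 480, 446, 105, 147, 177, 231]
196 [461, 465, 467, 467, 462, 462, 461, 465, 473, 453, 256, 123, 151, 144, 122, 247, 491, 469, 465, 467, 483, 461, 182, 127, 146, 151]
198 [463, 470, 460, 465, 463, 454, 461, 466, 466, 474, 411, 225, 205, 192, 251, 345, 487, 470, 470, 468, 476, 452, 181, 131, 146, 155]
200 [462, 462, 464, 461, 411, 406, 407, 394, 334, 336, 329, 233, 249, 247, 238, 254, 363, 354, 347, 356, 380, 360, 175, 132, 146, 145]
202 [467, 460, 461, 437, 405, 410, 410, 418, 405, 341, 337, 250, 251, 255, 243, 267, 354, 345, 349, 345, 356, 339, 174, 129, 146, 154]
204 [463, 458, 445, 404, 412, 416, 416, 411, 399, 344, 342, 246, 133, 143, 129, 195, 359, 349, 346, 348, 352, 334, 219, 135, 148, 142]
```

View pics/near.png

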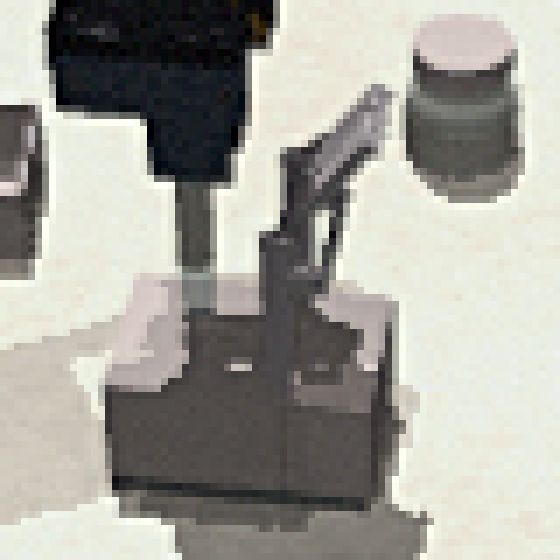

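Run:
```python
from h import *
z=np.load('cal.npz');S=dict(K=z['Ks'],extrinsics=z['Es']);T=dict(K=z['Kt'],extrinsics=z['Et'])
for n,p,(x0,x1,y0,y1),hz in (('s0',S,(246,263,202,214),.06),('t0',T,(204,223,222,238),.06),('s0',S,(250,270,345,390),.06),('t0',T,(384,398,236,250),.06)):
    g=cv2.imread(f'pics/{n}.png').sum(2).astype(float)[y0:y1,x0:x1]
    w=np.clip(np.median(g)-25-g,0,150)
    yy,xx=np.mgrid[y0:y1,x0:x1]
    c=((w*xx).sum()/w.sum(),(w*yy).sum()/w.sum());print(n,np.round(c,2),np.round(atz(p,c,hz)*1000,1))
    if hz and n=='s0' and y0==202: print(g.astype(int))
```

```text
s0 [256.12 207.48] [523.3 171.4  60. ]
[[397 391 394 387 395 396 392 393 393 397 393 397 393 398 407 383 189]
 [396 396 398 398 397 394 396 398 397 396 394 398 398 397 402 388 241]
 [400 396 397 396 395 402 401 399 398 402 402 400 395 396 408 395 237]
 [394 390 397 398 405 396 383 362 347 372 369 394 405 399 402 389 236]
 [394 393 393 399 389 307 222 278 289 286 291 335 403 398 404 396 237]
 [394 394 401 395 360 251 164 106 119 125 174 269 360 400 403 390 236]
 [393 394 399 395 361 229  94 123 131 126 144 255 371 406 409 389 232]
 [398 397 395 402 404 336 142 151 160 154 185 321 415 400 404 391 225]
 [399 396 396 397 404 403 343 303 306 304 329 415 398 400 405 385 250]
 [397 394 395 398 397 404 409 418 416 409 406 407 397 394 400 404 310]
 [394 401 400 400 398 394 393 399 399 396 397 399 394 396 405 399 314]
 [405 396 397 397 396 399 393 399 398 400 401 394 398 398 400 393 310]]
t0 [213.1  229.77] [517.  173.2  60. ]
s0 [258.74 370.92] [ 477.9 -370.2   60. ]
t0 [388.92 241.82] [ 491.1 -313.4   60. ]
```

The well centre in the side view is at (254.1,207.7). The tube axis projected to mouth height is at about column 253.2, so it needs about 2.5 mm in +x. I'll enter gently and watch the lateral forces.

>>> send_rows(
  targets=[
    {"gripper":0,"offset":[2.5,0,-3],"twist":[0,0,0]},
    {"gripper":0,"offset":[0,0,-5],"twist":[0,0,0]},
    {"gripper":0,"offset":[0,0,-5],"twist":[0,0,0]},
    {"gripper":0,"offset":[0,0,-4],"twist":[0,0,0]},
    {"gripper":0,"offset":[0,0,-3],"twist":[0,0,0]},
    {"gripper":0,"offset":[0,0,-2],"twist":[0,0,0]},
    {"gripper":0,"offset":[0,0,-2],"twist":[0,0,0]},
    {"gripper":0,"offset":[0,0,0],"twist":[0,0,0]},
  ],
)

```text
time_s: 8.55
tcp_pos: [0.5206, 0.1708, 0.1349]
ee_rot: [3.142, -0.0, 2.869]
force: [-0.1, -0.1, -0.5]
grip_width: 0.0178
grip_force: 40.0
```

>>> send_rows(
  targets=[
    {"gripper":0,"offset":[0,0,-2],"twist":[0,0,0]},
    {"gripper":0,"offset":[0,0,-2],"twist":[0,0,0]},
    {"gripper":0,"offset":[0,0,-2],"twist":[0,0,0]},
    {"gripper":0,"offset":[0,0,-2],"twist":[0,0,0]},
    {"gripper":0,"offset":[0,0,-2],"twist":[0,0,0]},
    {"gripper":0,"offset":[0,0,-1],"twist":[0,0,0]},
    {"gripper":0,"offset":[0,0,0],"twist":[0,0,0]},
    {"gripper":0,"offset":[0,0,0],"twist":[0,0,0]},
  ],
)

```text
time_s: 9.55
tcp_pos: [0.5207, 0.1709, 0.1239]
ee_rot: [3.141, -0.0, 2.869]
force: [-0.1, 0.9, -0.6]
grip_width: 0.0178
grip_force: 40.0
```

>>> send_rows(
  targets=[
    {"gripper":0,"offset":[0,0,-2],"twist":[0,0,0]},
    {"gripper":0,"offset":[0,0,-2],"twist":[0,0,0]},
    {"gripper":0,"offset":[0,0,-2],"twist":[0,0,0]},
    {"gripper":0,"offset":[0,0,-2],"twist":[0,0,0]},
    {"gripper":0,"offset":[0,0,-1],"twist":[0,0,0]},
    {"gripper":0,"offset":[0,0,-1],"twist":[0,0,0]},
    {"gripper":0,"offset":[0,0,-1],"twist":[0,0,0]},
    {"gripper":0,"offset":[0,0,0],"twist":[0,0,0]},
  ],
)

```text
time_s: 10.55
tcp_pos: [0.5209, 0.1709, 0.1136]
ee_rot: [3.141, 0.001, 2.869]
force: [-0.1, 1.0, 5.1]
grip_width: 0.0176
grip_force: 40.0
```

>>> send_rows(
  targets=[
    {"gripper":0,"offset":[0,0,-1],"twist":[0,0,0]},
    {"gripper":0,"offset":[0,0,-1],"twist":[0,0,0]},
    {"gripper":0,"offset":[0,0,-1],"twist":[0,0,0]},
    {"gripper":0,"offset":[0,0,-1],"twist":[0,0,0]},
    {"gripper":0,"offset":[0,0,-1],"twist":[0,0,0]},
    {"gripper":0,"offset":[0,0,-1],"twist":[0,0,0]},
    {"gripper":0,"offset":[0,0,-1],"twist":[0,0,0]},
    {"gripper":0,"offset":[0,0,0],"twist":[0,0,0]},
  ],
)

```text
time_s: 11.55
tcp_pos: [0.5209, 0.171, 0.1065]
ee_rot: [3.141, 0.001, 2.869]
force: [-2.0, 1.2, 4.7]
grip_width: 0.0179
grip_force: 40.0
```

>>> send_rows(
  targets=[
    {"gripper":0,"offset":[0,0,-0.6],"twist":[0,0,0]},
    {"gripper":0,"offset":[0,0,-0.3],"twist":[0,0,0]},
    {"gripper":0,"offset":[0,0,-0.3],"twist":[0,0,0]},
    {"gripper":0,"offset":[0,0,0],"twist":[0,0,0]},
    {"gripper":0,"offset":[0,0,0],"twist":[0,0,0]},
    {"gripper":0,"offset":[0,0,0],"twist":[0,0,0]},
    {"gripper":0,"offset":[0,0,0],"twist":[0,0,0]},
    {"gripper":0,"offset":[0,0,0],"twist":[0,0,0]},
  ],
)

```text
time_s: 12.55
tcp_pos: [0.5209, 0.171, 0.1054]
ee_rot: [3.141, 0.001, 2.869]
force: [-0.8, 1.0, 5.7]
grip_width: 0.0179
grip_force: 40.0
```

```bash
python3 -c "
from h import *
s=robot.read_state();print(s['tcp_pos'],s['force'])"
```

```text
[0.52094442 0.17097296 0.10543531] [-0.79275876  1.03888301  5.71006204]
```

>>> send_rows(
  targets=[
    {"gripper":0,"offset":[0,0,-0.6],"twist":[0,0,0]},
    {"gripper":0,"offset":[0,0,-0.3],"twist":[0,0,0]},
    {"gripper":0,"offset":[0,0,-0.3],"twist":[0,0,0]},
    {"gripper":0,"offset":[0,0,0],"twist":[0,0,0]},
    {"gripper":0,"offset":[0,0,0],"twist":[0,0,0]},
    {"gripper":0,"offset":[0,0,0],"twist":[0,0,0]},
    {"gripper":0,"offset":[0,0,0],"twist":[0,0,0]},
    {"gripper":0,"offset":[0,0,0],"twist":[0,0,0]},
  ],
)

```text
time_s: 13.55
tcp_pos: [0.5209, 0.171, 0.1042]
ee_rot: [3.141, 0.001, 2.869]
force: [0.5, 1.8, 4.9]
grip_width: 0.0176
grip_force: 40.0
```

>>> send_rows(
  targets=[
    {"gripper":0,"offset":[0,0,-0.6],"twist":[0,0,0]},
    {"gripper":0,"offset":[0,0,-0.3],"twist":[0,0,0]},
    {"gripper":0,"offset":[0,0,-0.3],"twist":[0,0,0]},
    {"gripper":0,"offset":[0,0,0],"twist":[0,0,0]},
    {"gripper":0,"offset":[0,0,0],"twist":[0,0,0]},
    {"gripper":0,"offset":[0,0,0],"twist":[0,0,0]},
    {"gripper":0,"offset":[0,0,0],"twist":[0,0,0]},
    {"gripper":0,"offset":[0,0,0],"twist":[0,0,0]},
  ],
)

```text
time_s: 14.55
tcp_pos: [0.5209, 0.171, 0.103]
ee_rot: [3.141, 0.001, 2.869]
force: [-0.4, 1.4, 5.8]
grip_width: 0.0177
grip_force: 40.0
```

>>> send_rows(
  targets=[
    {"gripper":0,"offset":[0,0,-0.6],"twist":[0,0,0]},
    {"gripper":0,"offset":[0,0,-0.3],"twist":[0,0,0]},
    {"gripper":0,"offset":[0,0,-0.3],"twist":[0,0,0]},
    {"gripper":0,"offset":[0,0,0],"twist":[0,0,0]},
    {"gripper":0,"offset":[0,0,0],"twist":[0,0,0]},
    {"gripper":0,"offset":[0,0,0],"twist":[0,0,0]},
    {"gripper":0,"offset":[0,0,0],"twist":[0,0,0]},
    {"gripper":0,"offset":[0,0,0],"twist":[0,0,0]},
  ],
)

```text
time_s: 15.55
tcp_pos: [0.521, 0.171, 0.1019]
ee_rot: [3.141, 0.001, 2.869]
force: [-0.5, 0.6, 5.8]
grip_width: 0.0177
grip_force: 40.0
```

>>> send_rows(
  targets=[
    {"gripper":0,"offset":[0,0,-0.6],"twist":[0,0,0]},
    {"gripper":0,"offset":[0,0,-0.3],"twist":[0,0,0]},
    {"gripper":0,"offset":[0,0,-0.3],"twist":[0,0,0]},
    {"gripper":0,"offset":[0,0,0],"twist":[0,0,0]},
    {"gripper":0,"offset":[0,0,0],"twist":[0,0,0]},
    {"gripper":0,"offset":[0,0,0],"twist":[0,0,0]},
    {"gripper":0,"offset":[0,0,0],"twist":[0,0,0]},
    {"gripper":0,"offset":[0,0,0],"twist":[0,0,0]},
  ],
)

```text
time_s: 16.55
tcp_pos: [0.521, 0.171, 0.1007]
ee_rot: [3.141, 0.001, 2.869]
force: [-0.3, 1.1, 5.8]
grip_width: 0.0179
grip_force: 40.0
```

>>> send_rows(
  targets=[
    {"gripper":0,"offset":[0,0,-0.6],"twist":[0,0,0]},
    {"gripper":0,"offset":[0,0,-0.3],"twist":[0,0,0]},
    {"gripper":0,"offset":[0,0,-0.3],"twist":[0,0,0]},
    {"gripper":0,"offset":[0,0,0],"twist":[0,0,0]},
    {"gripper":0,"offset":[0,0,0],"twist":[0,0,0]},
    {"gripper":0,"offset":[0,0,0],"twist":[0,0,0]},
    {"gripper":0,"offset":[0,0,0],"twist":[0,0,0]},
    {"gripper":0,"offset":[0,0,0],"twist":[0,0,0]},
  ],
)

```text
time_s: 17.55
tcp_pos: [0.5211, 0.171, 0.1002]
ee_rot: [3.141, 0.001, 2.869]
force: [-1.9, 0.9, 9.3]
grip_width: 0.0175
grip_force: 40.0
```

>>> send_rows(
  targets=[
    {"gripper":0,"offset":[0,0,-0.4],"twist":[0,0,0]},
    {"gripper":0,"offset":[0,0,-0.4],"twist":[0,0,0]},
    {"gripper":0,"offset":[0,0,0],"twist":[0,0,0]},
    {"gripper":0,"offset":[0,0,0],"twist":[0,0,0]},
    {"gripper":0,"offset":[0,0,0],"twist":[0,0,0]},
    {"gripper":0,"offset":[0,0,0],"twist":[0,0,0]},
    {"gripper":0,"offset":[0,0,0],"twist":[0,0,0]},
    {"gripper":0,"offset":[0,0,0],"twist":[0,0,0]},
  ],
)

```text
time_s: 18.55
tcp_pos: [0.5212, 0.171, 0.0998]
ee_rot: [3.14, 0.002, 2.869]
force: [-1.0, 1.1, 12.0]
grip_width: 0.0178
grip_force: 40.0
```

```bash
python3 -c "
from h import *
for i in range(4):
  robot.camera('side');s=robot.read_state();print(s['tcp_pos'],s['force'],s['grip_width'])"
```

```text
[0.52117968 0.17101716 0.09980181] [-1.45639093  1.72474445 12.7428394 ] 0.017579938535526432
[0.52116823 0.17099406 0.09977584] [-1.95006216  1.03229351 12.04829226] 0.017349421426610254
[0.52117081 0.17100363 0.09980216] [-2.02691868  0.21811308 12.59317191] 0.017500808579535374
[0.52118265 0.17100723 0.09977732] [-1.14214952  0.41262925 11.30427773] 0.01750465538427609
```

Force holds at 12 N and stiffened at about 7 N/mm (the buffer) with the mid point at about 73 mm, so the tube is home. I'll unload partly, then release.

>>> send_rows(
  targets=[
    {"gripper":0,"offset":[0,0,0],"twist":[0,0,0]},
    {"gripper":0,"offset":[0,0,1],"twist":[0,0,0]},
    {"gripper":0,"offset":[0,0,1],"twist":[0,0,0]},
    {"gripper":0.4,"offset":[0,0,0],"twist":[0,0,0]},
    {"gripper":0.4,"offset":[0,0,0],"twist":[0,0,0]},
    {"gripper":0.4,"offset":[0,0,0],"twist":[0,0,0]},
    {"gripper":0.4,"offset":[0,0,0],"twist":[0,0,0]},
    {"gripper":0.4,"offset":[0,0,0],"twist":[0,0,0]},
  ],
)

```text
time_s: 19.75
tcp_pos: [0.5206, 0.1708, 0.0999]
ee_rot: [-3.141, -0.0, 2.869]
force: [0.4, -0.2, -0.3]
grip_width: 0.0363
grip_force: 0.0
```

>>> send_rows(
  targets=[
    {"gripper":0.4,"offset":[0,0,5],"twist":[0,0,0]},
    {"gripper":0.4,"offset":[0,0,15],"twist":[0,0,0]},
    {"gripper":0.4,"offset":[0,0,25],"twist":[0,0,0]},
    {"gripper":0.4,"offset":[0,0,25],"twist":[0,0,0]},
    {"gripper":0.4,"offset":[0,0,30],"twist":[0,0,0]},
    {"gripper":0.4,"offset":[0,0,30],"twist":[0,0,0]},
    {"gripper":0.4,"offset":[0,0,30],"twist":[0,0,0]},
    {"gripper":0.4,"offset":[0,0,20],"twist":[0,0,0]},
  ],
)

```text
time_s: 20.75
tcp_pos: [0.521, 0.1709, 0.283]
ee_rot: [3.14, 0.003, 2.869]
force: [0.0, -1.0, 0.7]
grip_width: 0.0361
grip_force: 0.0
```

Run:
```python
from h import *
S=robot.camera('side');T=robot.camera('top');s=robot.read_state();print(s['tcp_pos'],s['ee_rot'],s['force'],s['time_s'],s['grip_width'])
a=cv2.resize(S['frame'][160:240,225:305,::-1],None,fx=7,fy=7,interpolation=cv2.INTER_NEAREST)
cv2.imwrite('pics/rel.png',np.clip(a*1.5,0,255).astype(np.uint8))
for r in robot.tip_of(S,'tube_mid')[:5]: print(r)
```

```text
[0.52183409 0.17119038 0.2835882 ] [3.13788502 0.00572349 2.86882077] [0.48270793 0.07341137 0.80392216] 20.85 0.03693256389819142
{'point': [265.4, 410.8], 'score': 0.78}
{'point': [220.2, 353.2], 'score': 0.74}
{'point': [252.7, 204.9], 'score': 0.42}
```

View pics/rel.png

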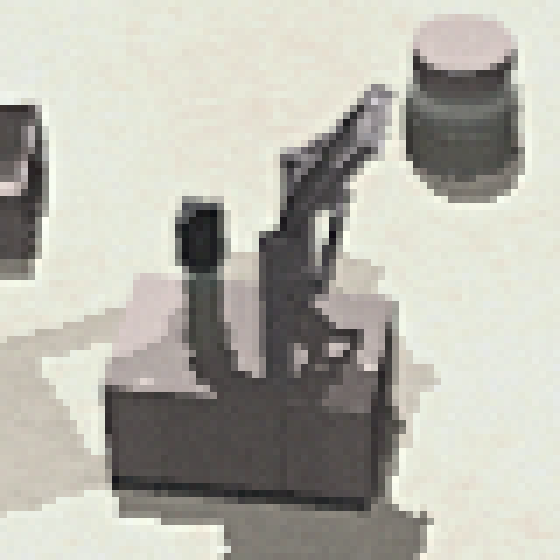

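The tube stands upright in the well (cap at crop (200,235)) and the flap is still open (tip at (380,95)). Next I move the shut fingers behind the flap.

>>> send_rows(
  targets=[
    {"gripper":0,"offset":[27,-7.5,0],"twist":[0,0,0]},
    {"gripper":0,"offset":[27,-7.5,0],"twist":[0,0,0]},
    {"gripper":0,"offset":[27,-7.5,0],"twist":[0,0,0]},
    {"gripper":0,"offset":[27,-7.5,0],"twist":[0,0,0]},
    {"gripper":0,"offset":[0,0,-25],"twist":[0,0,0]},
    {"gripper":0,"offset":[0,0,-35],"twist":[0,0,0]},
    {"gripper":0,"offset":[0,0,-35],"twist":[0,0,0]},
    {"gripper":0,"offset":[0,0,-20],"twist":[0,0,0]},
  ],
)

```text
time_s: 21.9
tcp_pos: [0.6269, 0.1404, 0.1616]
ee_rot: [-3.139, -0.005, 2.869]
force: [-0.1, 0.5, 0.8]
grip_width: 0.0003
grip_force: 0.0
```

Run:
```python
from h import *
S=robot.camera('side');s=robot.read_state();print(s['tcp_pos'],s['ee_rot'],s['force'],s['time_s'],s['grip_width'])
a=cv2.resize(S['frame'][150:230,235:315,::-1],None,fx=7,fy=7,interpolation=cv2.INTER_NEAREST)
cv2.imwrite('pics/beh.png',np.clip(a*1.5,0,255).astype(np.uint8))
```

```text
[0.62568572 0.14017722 0.1593283 ] [-3.13731527 -0.00832059  2.86882096] [-0.16159895 -0.22930454 -1.63042299] 21.95 0.0004266277270836677
```

View pics/beh.png

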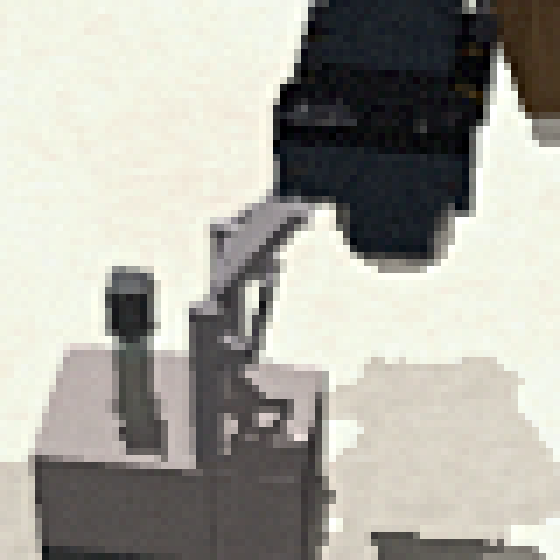

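The shut fingers (front edge at column 343) hang about 13 mm behind the open flap's tip (312,205). I start the gentle push.

>>> send_rows(
  targets=[
    {"gripper":0,"offset":[-3.9,1.1,0],"twist":[0,0,0]},
    {"gripper":0,"offset":[-3.9,1.1,0],"twist":[0,0,0]},
    {"gripper":0,"offset":[-3.9,1.1,0],"twist":[0,0,0]},
    {"gripper":0,"offset":[-3.9,1.1,0],"twist":[0,0,0]},
    {"gripper":0,"offset":[-3.9,1.1,0],"twist":[0,0,0]},
    {"gripper":0,"offset":[-3.9,1.1,0],"twist":[0,0,0]},
    {"gripper":0,"offset":[-3.9,1.1,0],"twist":[0,0,0]},
    {"gripper":0,"offset":[-3.9,1.1,0],"twist":[0,0,0]},
  ],
)

```text
time_s: 22.95
tcp_pos: [0.5972, 0.1497, 0.1652]
ee_rot: [3.141, 0.0, 2.869]
force: [2.9, -0.2, 2.5]
grip_width: 0.0007
grip_force: 1.1
```

>>> send_rows(
  targets=[
    {"gripper":0,"offset":[-2.9,0.8,0],"twist":[0,0,0]},
    {"gripper":0,"offset":[-2.9,0.8,0],"twist":[0,0,0]},
    {"gripper":0,"offset":[-2.9,0.8,0],"twist":[0,0,0]},
    {"gripper":0,"offset":[-2.9,0.8,0],"twist":[0,0,0]},
    {"gripper":0,"offset":[-2.9,0.8,0],"twist":[0,0,0]},
    {"gripper":0,"offset":[-2.9,0.8,0],"twist":[0,0,0]},
    {"gripper":0,"offset":[-1.9,0.5,0],"twist":[0,0,0]},
    {"gripper":0,"offset":[0,0,0],"twist":[0,0,0]},
  ],
)

```text
time_s: 23.95
tcp_pos: [0.5779, 0.155, 0.1649]
ee_rot: [-3.142, -0.0, 2.869]
force: [0.2, 0.6, 0.3]
grip_width: 0.0002
grip_force: 0.4
```

Run:
```python
from h import *
S=robot.camera('side');s=robot.read_state();print(s['tcp_pos'],s['force'],s['time_s'])
a=cv2.resize(S['frame'][150:230,235:315,::-1],None,fx=7,fy=7,interpolation=cv2.INTER_NEAREST)
cv2.imwrite('pics/push.png',np.clip(a*1.5,0,255).astype(np.uint8))
```

```text
[0.57798291 0.1549329  0.16488508] [ 1.39697379 -0.36781055 -0.3571299 ] 24.0
```

View pics/push.png

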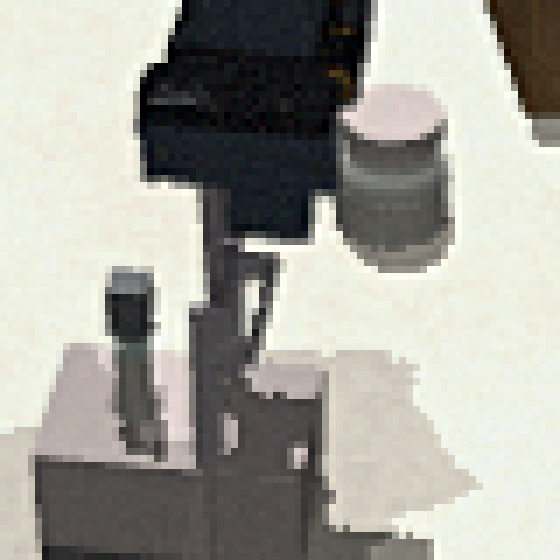

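The flap now stands about upright (column 215), with the finger front against it. I continue in smaller steps.

>>> send_rows(
  targets=[
    {"gripper":0,"offset":[-1.4,0.4,0],"twist":[0,0,0]},
    {"gripper":0,"offset":[-1.4,0.4,0],"twist":[0,0,0]},
    {"gripper":0,"offset":[-1.4,0.4,0],"twist":[0,0,0]},
    {"gripper":0,"offset":[-1.4,0.4,0],"twist":[0,0,0]},
    {"gripper":0,"offset":[-1.4,0.4,0],"twist":[0,0,0]},
    {"gripper":0,"offset":[-1.4,0.4,0],"twist":[0,0,0]},
    {"gripper":0,"offset":[-1.4,0.4,0],"twist":[0,0,0]},
    {"gripper":0,"offset":[0,0,0],"twist":[0,0,0]},
  ],
)

```text
time_s: 25.0
tcp_pos: [0.5682, 0.1577, 0.1649]
ee_rot: [-3.142, -0.0, 2.869]
force: [1.0, -0.6, 0.1]
grip_width: 0.0003
grip_force: 0.2
```

Run:
```python
from h import *
S=robot.camera('side');s=robot.read_state();print(s['tcp_pos'],s['force'],s['time_s'])
a=S['frame'][150:230,235:315].sum(2)
b=cv2.imread('pics/push.png')  # compare darkness left of the flap
g=S['frame'].sum(2)
for r in range(172,190,2): print(r,g[r,245:275].tolist())
```

```text
[0.56822528 0.15772436 0.1649056 ] [ 0.27434657 -0.53016417 -0.95447795] 25.05
172 [469, 467, 468, 474, 472, 460, 245, 12, 50, 62, 63, 60, 58, 67, 63, 58, 59, 72, 65, 55, 49, 55, 66, 70, 51, 56, 64, 66, 59, 59]
174 [475, 471, 466, 468, 462, 458, 350, 14, 46, 52, 16, 36, 30, 40, 45, 47, 58, 67, 58, 66, 54, 61, 66, 61, 44, 65, 55, 58, 62, 61]
176 [476, 472, 474, 468, 468, 466, 479, 493, 502, 509, 495, 400, 408, 421, 390, 102, 116, 86, 81, 44, 52, 63, 61, 57, 62, 67, 65, 64, 53, 55]
178 [469, 460, 470, 470, 468, 463, 464, 467, 457, 462, 457, 466, 466, 470, 462, 282, 110, 148, 115, 59, 48, 54, 71, 44, 67, 64, 49, 60, 65, 57]
180 [468, 466, 469, 468, 461, 467, 464, 462, 463, 462, 462, 463, 466, 465, 481, 466, 135, 127, 122, 71, 42, 53, 55, 70, 61, 43, 54, 65, 45, 38]
182 [468, 472, 467, 469, 462, 464, 463, 463, 464, 462, 468, 465, 467, 464, 476, 457, 299, 108, 133, 85, 51, 58, 46, 54, 49, 37, 40, 38, 39, 28]
184 [466, 461, 462, 469, 467, 469, 466, 462, 463, 466, 465, 465, 463, 467, 460, 474, 459, 203, 130, 133, 133, 124, 109, 102, 225, 450, 437, 411, 318, 315]
186 [467, 472, 470, 470, 472, 475, 479, 472, 470, 477, 470, 460, 473, 472, 466, 467, 450, 260, 110, 136, 120, 116, 168, 202, 107, 103, 114, 192, 179, 275]
188 [465, 468, 472, 473, 474, 460, 308, 326, 329, 406, 387, 380, 477, 473, 468, 466, 480, 474, 281, 115, 127, 101, 97, 101, 149, 141, 134, 116, 99, 199]
```

>>> send_rows(
  targets=[
    {"gripper":0,"offset":[-1,0.3,0],"twist":[0,0,0]},
    {"gripper":0,"offset":[-1,0.3,0],"twist":[0,0,0]},
    {"gripper":0,"offset":[-1,0.3,0],"twist":[0,0,0]},
    {"gripper":0,"offset":[-1,0.3,0],"twist":[0,0,0]},
    {"gripper":0,"offset":[0,0,0],"twist":[0,0,0]},
    {"gripper":0,"offset":[0,0,0],"twist":[0,0,0]},
    {"gripper":0,"offset":[0,0,0],"twist":[0,0,0]},
    {"gripper":0,"offset":[0,0,0],"twist":[0,0,0]},
  ],
)

```text
time_s: 26.05
tcp_pos: [0.5644, 0.1589, 0.165]
ee_rot: [3.141, 0.0, 2.869]
force: [-0.4, -0.6, 0.2]
grip_width: 0.0006
grip_force: 0.1
```

Run:
```python
from h import *
S=robot.camera('side');s=robot.read_state();print(s['tcp_pos'],s['force'],s['time_s'])
a=cv2.resize(S['frame'][150:230,235:315,::-1],None,fx=7,fy=7,interpolation=cv2.INTER_NEAREST)
cv2.imwrite('pics/snap.png',np.clip(a*1.5,0,255).astype(np.uint8))
g=S['frame'].sum(2)
for r in range(176,200,3): print(r,g[r,245:275].tolist())
```

```text
[0.56437093 0.15891075 0.16499549] [ 0.91833219 -0.29484012  1.29036991] 26.1
176 [466, 470, 472, 472, 477, 480, 496, 501, 502, 510, 522, 485, 202, 102, 121, 104, 106, 84, 54, 58, 64, 43, 63, 65, 65, 57, 67, 62, 65, 37]
179 [471, 464, 474, 464, 467, 465, 457, 457, 456, 458, 462, 470, 464, 310, 110, 134, 122, 96, 48, 68, 72, 64, 61, 53, 67, 67, 61, 51, 45, 112]
182 [471, 470, 468, 464, 460, 461, 463, 460, 462, 463, 461, 466, 476, 454, 286, 148, 135, 126, 56, 61, 63, 63, 55, 51, 38, 35, 29, 27, 20, 173]
185 [471, 467, 468, 471, 469, 475, 466, 469, 469, 467, 457, 463, 470, 469, 483, 454, 142, 127, 132, 125, 122, 94, 103, 94, 265, 522, 492, 493, 489, 482]
188 [465, 467, 468, 467, 476, 447, 320, 319, 333, 399, 384, 382, 481, 469, 471, 478, 470, 319, 107, 137, 102, 98, 96, 116, 146, 143, 131, 122, 80, 204]
191 [471, 470, 476, 482, 461, 267, 241, 262, 258, 266, 220, 168, 411, 485, 472, 472, 484, 470, 307, 177, 92, 101, 111, 142, 223, 445, 478, 125, 175, 429]
194 [470, 471, 476, 480, 465, 240, 57, 89, 92, 86, 61, 180, 432, 492, 476, 485, 449, 110, 153, 157, 163, 143, 144, 130, 225, 425, 375, 213, 303, 506]
197 [473, 470, 464, 474, 462, 278, 98, 72, 81, 77, 67, 204, 435, 492, 482, 490, 465, 180, 128, 143, 144, 146, 148, 148, 230, 373, 57, 245, 507, 472]
```

>>> send_rows(
  targets=[
    {"gripper":0,"offset":[-1,0.3,0],"twist":[0,0,0]},
    {"gripper":0,"offset":[-1,0.3,0],"twist":[0,0,0]},
    {"gripper":0,"offset":[-0.5,0.1,0],"twist":[0,0,0]},
    {"gripper":0,"offset":[0,0,0],"twist":[0,0,0]},
    {"gripper":0,"offset":[0,0,0],"twist":[0,0,0]},
    {"gripper":0,"offset":[0,0,0],"twist":[0,0,0]},
    {"gripper":0,"offset":[0,0,0],"twist":[0,0,0]},
    {"gripper":0,"offset":[0,0,0],"twist":[0,0,0]},
  ],
)

```text
time_s: 27.1
tcp_pos: [0.5618, 0.1596, 0.165]
ee_rot: [3.142, 0.0, 2.869]
force: [-0.2, -0.2, 0.2]
grip_width: 0.0004
grip_force: 0.0
```

Run:
```python
from h import *
S=robot.camera('side');s=robot.read_state();print(s['tcp_pos'],s['force'],s['time_s'])
a=cv2.resize(S['frame'][150:230,235:315,::-1],None,fx=7,fy=7,interpolation=cv2.INTER_NEAREST)
cv2.imwrite('pics/snap2.png',np.clip(a*1.5,0,255).astype(np.uint8))
g=S['frame'].sum(2)
for r in range(176,200,3): print(r,g[r,245:275].tolist())
```

```text
[0.56186642 0.15961275 0.16501733] [ 0.007758   -0.54569444 -0.6157429 ] 27.15
176 [474, 476, 472, 479, 483, 491, 500, 504, 505, 510, 512, 491, 404, 414, 395, 300, 193, 23, 58, 66, 62, 49, 54, 50, 46, 77, 63, 57, 59, 75]
179 [472, 471, 473, 468, 470, 465, 458, 462, 457, 459, 457, 464, 461, 464, 471, 493, 473, 3, 48, 64, 63, 62, 73, 62, 60, 65, 54, 45, 62, 270]
182 [466, 381, 188, 320, 378, 370, 378, 371, 376, 394, 400, 400, 428, 428, 426, 440, 419, 94, 100, 59, 52, 49, 59, 45, 41, 42, 27, 9, 179, 429]
185 [373, 179, 437, 423, 419, 422, 420, 420, 419, 419, 424, 421, 423, 424, 385, 149, 217, 366, 311, 147, 114, 97, 108, 130, 274, 518, 492, 492, 483, 465]
188 [185, 429, 412, 398, 398, 402, 397, 387, 391, 392, 395, 397, 377, 322, 333, 334, 346, 295, 176, 284, 82, 102, 115, 146, 137, 135, 136, 125, 86, 204]
191 [172, 194, 170, 133, 135, 101, 109, 109, 137, 184, 180, 186, 185, 193, 101, 100, 116, 145, 181, 106, 107, 119, 146, 131, 220, 450, 478, 120, 170, 433]
194 [474, 471, 477, 484, 468, 251, 50, 75, 86, 83, 52, 189, 445, 511, 498, 516, 480, 132, 167, 170, 161, 146, 144, 130, 221, 418, 365, 218, 302, 498]
197 [471, 468, 469, 481, 456, 269, 92, 75, 89, 83, 58, 207, 434, 486, 479, 489, 462, 182, 123, 145, 148, 139, 147, 143, 231, 379, 43, 245, 513, 471]
```

It snapped shut: the plate now lies level over the cap at rows 182–191. I retreat up and back, then check.

>>> send_rows(
  targets=[
    {"gripper":0,"offset":[3,-1,10],"twist":[0,0,0]},
    {"gripper":0,"offset":[5,-1,20],"twist":[0,0,0]},
    {"gripper":0,"offset":[5,-1,25],"twist":[0,0,0]},
    {"gripper":0,"offset":[0,0,30],"twist":[0,0,0]},
    {"gripper":0,"offset":[0,0,30],"twist":[0,0,0]},
    {"gripper":0,"offset":[0,0,25],"twist":[0,0,0]},
    {"gripper":0,"offset":[0,0,10],"twist":[0,0,0]},
    {"gripper":0,"offset":[0,0,0],"twist":[0,0,0]},
  ],
)

```text
time_s: 28.15
tcp_pos: [0.5751, 0.1566, 0.3155]
ee_rot: [3.141, 0.001, 2.869]
force: [-0.6, -1.0, -1.1]
grip_width: 0.0004
grip_force: 0.0
```

Run:
```python
from h import *
S=robot.camera('side');s=robot.read_state();print(s['tcp_pos'],s['force'],s['time_s'])
a=cv2.resize(S['frame'][120:400,180:380,::-1],None,fx=2.1,fy=2.1)
cv2.imwrite('pics/end.png',np.clip(a*1.3,0,255).astype(np.uint8))
```

```text
[0.5746397  0.15655237 0.31446844] [ 0.66866298 -0.18867103  0.40931825] 28.2
```

View pics/end.png

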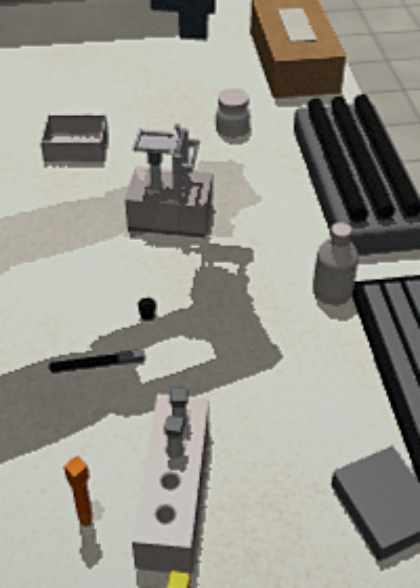

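The flap lies level over the tube (crop (155,140)), both short tubes are still in the rack, the other things I can see have not moved, and the arm is clear.

```bash
python3 -c "
from workcell import robot
print(robot.hand_in())"
```

```text
the job is handed in; nothing more can be done
None
```

The tall-capped tube is in the station's well, pressed home at about 12 N and released; the flap, tipped gently from behind, sprang shut over it by itself, and the job was handed in at about 28 s of the 72 s allowed.

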